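# Load and lock the blue tube carousel in the bench mixer

### The job

Lift the blue tube carousel by its handle and lower it upright into the round bay of the mixer with its handle in line with the black marks. Push it down against the spring, turn it a quarter turn clockwise (seen from above) until its handle is in line with the green marks, and let go so that it springs up and sits locked. Leave the orange carousel, the bottle and the tip box where they are.

Things in the scene. Friction and masses are not known exactly. Their poses are not given: they have to be found in the camera images.
- blue_grip (a point): Centre of the handle bar of the loose blue tube carousel (360 to 550 g, 112 mm high), on its vertical axis, 102 mm above its underside; x along the bar, z up. Black level bar 84 long x 14 wide x 20 high. White tube caps reach up to 30 mm below this point. Starts upright on the bench; which carousel stands nearer the mixer varies. A half turn makes no difference to it.
- blue_handle: The same black handle of the blue carousel as a body (bar and two posts, 34 mm either side of the middle along x, 58 mm free between them); origin at the bar's centre, x along the bar, z up.
- blue_lugs (a point): Point on the blue carousel's axis 9 mm above its underside, axes as blue_grip. Here two steel bayonet lugs stick out of the hub at +x and -x, in line with the handle: 94 mm over their tips, 16 wide, from 4 to 14 mm above the underside. Hub: 72 mm diameter, 0 to 36 mm high. Above it the blue drum, 124 mm diameter, 36 to 60 mm; white caps up to 72 mm.
- bay_mouth (a point): Centre of the bay's mouth on top of the fixed white mixer (200 x 200 x 70 mm, grey console on its -x side), 70 mm above the bench; z up. A steel collar round it stands 2 mm proud, 80 mm inside, with two 32 degree gaps at +x and -x beside the black marks (lugs have 4 mm free each side, all round too). Carousel lowered with handle along x rests on the plunger, bar centre 83 mm above here.
- bay_lock (a point): Same axes as bay_mouth, 81 mm above it: where the bar's centre is when locked, bar along this y (green marks). From resting, push 9 mm or more down (10 to 14 is good, bottom at 16), keep it down, turn 90 degrees clockwise from above (stop at about 94; other way blocked) and let go: the spring lifts the lugs 7 mm into 30 degree wide pockets.
- plunger (a joint): Sprung black plunger in the bay (52 mm diameter), m pressed down: 0 = up, its face 19 mm below the bay's mouth, 0.016 = bottom. It pushes up with 8.5 N at 0 plus 0.6 N per mm; about 0.002 when a carousel is locked.
- orange_grip (a point): Centre of the handle bar of an identical but orange carousel, which is to be left alone; 102 mm above its underside, x along the bar.
- bottle_mid (a point): Middle of a loose white bottle with a blue cap, 60 mm diameter, 130 mm high; to be left alone.
- tipbox_mid (a point): Middle of a loose yellow tip box with a grey lid, 79 x 114 x 68 mm high (y along its length); to be left alone.
Things that resemble listed ones, but are neither listed nor needed, are in the scene too. There is more than one size of the part that bears blue_grip; the job needs the middle-sized.

How it is judged:
On the way, in this order (a step that is already met when the one before it is completed fails the run):
1. the blue carousel is lifted by its handle (height (world z) of blue_grip above 0.135 m and contact force between the fingers and blue_handle above 1 N), for 0.1 s.
2. the blue carousel is in the bay and pushed down against the spring, its handle still nearer the black marks than the green (value of joint plunger above 0.0085 m and horizontal distance between blue_grip and bay_mouth below 0.012 m and angle between the x axis of blue_grip and the x axis of bay_mouth, either way round below 0.75 rad), for 0.05 s.
At the end, for the whole second after the job is handed in: Blue carousel locked at rest in the bay: bar centre 77-86 mm above the mouth, within 10 mm of its axis, handle within 0.2 rad of the green marks' line, tilt under 0.08 rad, plunger under 5.5 mm; orange carousel, bottle and tip box within 30 mm of their starts (z of blue_grip in the frame of bay_mouth between 0.077 and 0.086 m and horizontal distance between blue_grip and bay_mouth below 0.01 m and angle between the x axis of blue_grip and the y axis of bay_mouth, either way round below 0.2 rad and angle between blue_grip's own z axis and vertical below 0.08 rad and value of joint plunger below 0.0055 m and linear speed of blue_handle below 0.02 m/s and distance of each of orange_grip, bottle_mid, tipbox_mid from where it was at the start of the episode below 0.03 m); the robot touches nothing.
It fails at once if the orange carousel, the bottle or the tip box is moved by more than 30 mm (distance of any of orange_grip, bottle_mid, tipbox_mid from where it was at the start of the episode above 0.03 m).
It fails at once if the blue carousel is tipped by more than 0.5 rad (angle between blue_grip's own z axis and vertical above 0.5 rad).
It also fails if it takes over 51 s, if anything falls off the work surface, if the arm or the gripper's body presses on something with over 40 N, if the wrist force passes 120 N, or if a joint passes its speed limit or range.

### The arm

A 7-joint arm with a two-finger parallel gripper is mounted at the origin on the work surface. World frame = base frame: x ahead of the robot, y to its left, z up, the work surface at z = 0. Lengths are in m, angles in rad, forces in N, time in s.
With the tool pointing down it reaches from about 0.4 to 0.925 m from the base axis. Payload 5.6 kg.
Tool frame: the origin (TCP) lies midway between the tips of the shut fingers; the grasp point (between the pads) lies 19 mm behind it; x points along the fingers, y is the direction in which the jaws open and shut, and the axes are right-handed (so a half turn about x gives the same grasp; the last joint's range is limited). The gripper opens to 85 mm and grips with 20 to 120 N. Pads are 22 mm wide; open, the fingers measure 114 mm over their backs; the gripper's body (76 mm by 85 mm) begins 54 mm behind the grasp point. The pads swing forward as they close: fully open they stand 13 mm farther back than shut.
Start: joints at [-1.387, 0.468, -0.012, 1.603, 0.006, 1.071, -0.056], TCP at [0.146, 0.633, 0.192] pointing down, gripper open.
Joint ranges: [-2.53, 2.53], [-0.31, 2.02], [-1.57, 1.55], [0.28, 2.44], [-1.29, 4.43], [0.15, 1.84], [-2.92, 2.92]. Speed limits (rad/s): [2.57, 2.57, 3.14, 3.14, 3.14, 3.14, 3.14].

### API

Orientations are given as a unit quaternion [w, x, y, z].
In Python, from plant import readout, imaging, sign_off gives the robot as it stands.
- The arm moves only by the tool step_arm, never from a script. Its argument "series" is a list of rows, each a list of 7 numbers: the shift along the world's x, y, z in mm, then the turn, a rotation vector about the world's x, y, z in rad, then the gripper command: -1 is fully open, 1 is shut, values between are in proportion. A call has 1 to 8 rows; each row is the pose to reach, as a shift and turn from the pose commanded when the call began; what a row does not reach only later rows make up. A row lasts 1/10 s, in which the tool goes at most 50 mm and 8.59 degrees, less where a joint would pass 70% of its speed; a pose out of reach is approached as far as the arm can. A call with a gripper value outside its range is refused whole. The fingers move at their own pace and stop on an object; the grip force is fixed at half the most. Time passes only in rows, so rows that repeat a pose let the fingers close. It gives the time, the measured TCP pose, the force and the opening at its end, in the units of the state.
- readout.observe(): the state, without advancing time (a new reading comes with each control period).
- imaging.snapshot(name): name is "side" or "top"; returns (picture, depth): 384x512x3 uint8, red, green, blue; 384x512 float32, m along the optical axis (not along the pixel's ray), 0 where there is no reading.
- imaging.camera_model(name): a dict with "K" (3x3 intrinsics, pixels), "dist" ([k1, k2, p1, p2, k3] as OpenCV has them; the pictures are not rectified), "T" (4x4, takes a point from camera to world coordinates). Camera axes: x right, y down, z forward; pixel columns grow to the right and rows downward; lengths in m; the calibration is good to about 2 mm. A picture is of the moment at which its call begins. camera_model takes no time and is no camera call.
- sign_off(): hands the job in, once; it reports no verdict.
The state is a dict: "clock": time; "qpos": joint angles; "qd": joint speeds; "tau": joint torques, N m; "tool_pos": TCP position; "tcp_rot": TCP orientation; "ft_force": force on the tool from outside, world axes, zero at the start; "torque": the same for the moment, N m; "width": opening from 0.0 (shut) to 1.0 (fully open).
Only numpy, scipy, OpenCV 4.12 (cv2) and the standard library are available. Lean on these libraries where they do the work, as an engineer would, in place of code of your own. Each camera call takes 0.05 s, during which the arm holds its last target.

## Working session

There is one attempt and no reset: what is moved stays moved. The work goes in short steps, Python scripts to look and compute and a tool call to move; the robot and the scene stay as the last step left them, time stands still between calls to the robot, and variables do not carry over. Pictures are saved under pics/ and viewed, and the job is handed in when it is done.

Besides the shell and the picture viewer there is one more tool, called after ">>>" as a command line: name --pt "numbers of a row" for each row, then --argument value for the rest. step_arm: Moves the arm, as the interface text tells. Its arguments: {"type":"object","properties":{"series":{"type":"array","items":{"type":"array","items":{"type":"number"}}}},"required":["series"]}

```bash
ls; mkdir -p pics
python3 - <<'E'
from plant import readout, imaging
import cv2,numpy as np
print(readout.observe())
for n in("top","side"):
    p,d=imaging.snapshot(n); m=imaging.camera_model(n)
    cv2.imwrite(f"pics/{n}0.png",p[:,:,::-1]); np.savez(f"{n}0.npz",p=p,d=d,**{k:np.array(v) for k,v in m.items()})
    print(n,m)
E
```

```text
pics
{'clock': 0.0, 'qpos': array([-1.38700449,  0.46837577, -0.01160591,  1.60363967,  0.00601122,
        1.07138402, -0.05632142]), 'qd': array([ 6.55800696e-05, -1.08411944e-03,  2.13137802e-03,  1.22013862e-04,
        1.48586769e-04, -1.56937639e-03,  1.01304606e-03]), 'tau': array([-1.23776263e-03, -5.32383013e+01,  2.10679136e-02, -2.51297235e+01,
        1.14448933e-02,  7.86777033e-03,  3.03293928e-05]), 'tool_pos': array([0.14608564, 0.63272394, 0.19093266]), 'tcp_rot': array([ 0.70253784,  0.07941218,  0.70258631, -0.08066456]), 'ft_force': array([0.15507783, 0.20665433, 0.21227598]), 'torque': array([ 0.02409992,  0.00662815, -0.00163799]), 'width': 1.001844596725946}
top {'K': array([[441.04600214,   0.        , 263.67170112],
       [  0.        , 441.04600214, 195.76879626],
       [  0.        ,   0.        ,   1.        ]]), 'dist': array([-0.15404372,  0.        ,  0.        ,  0.        ,  0.        ]), 'T': array([[-0.01992238, -0.9976001 ,  0.06631087,  0.48763422],
       [-0.99963407,  0.01866132, -0.01958283,  0.06524708],
       [ 0.01829839, -0.06667674, -0.99760683,  1.05298161],
       [ 0.        ,  0.        ,  0.        ,  1.        ]])}
side {'K': array([[417.20363617,   0.        , 251.0798622 ],
       [  0.        , 417.20363617, 193.73645344],
       [  0.        ,   0.        ,   1.        ]]), 'dist': array([-0.11214322,  0.        ,  0.        ,  0.        ,  0.        ]), 'T': array([[ 0.95347707, -0.23197504,  0.19253325,  0.34942203],
       [-0.30145421, -0.72812976,  0.61559111, -0.52213524],
       [-0.00261258, -0.64499197, -0.76418489,  0.83062593],
       [ 0.        ,  0.        ,  0.        ,  1.        ]])}
```

View pics/top0.png

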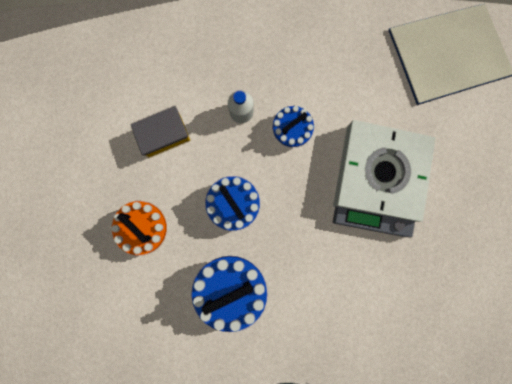

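View pics/side0.png

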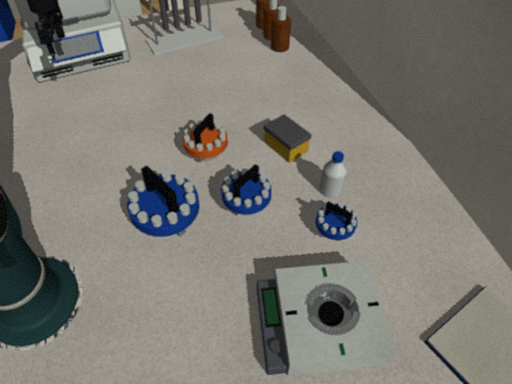

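The middle-sized blue carousel is at about (233,203) in top and (246,190) in side. The small one is at (294,126) and the large one at (230,293) in top. The mixer bay is at about (387,171) in top, with black marks at (394,136) and (382,206), and the console on the lower side.

```bash
cat > h.py <<'E'
import numpy as np,cv2
def load(f):
    return dict(np.load(f))
def rays(c,uv):
    uv=np.asarray(uv,float).reshape(-1,1,2)
    n=cv2.undistortPoints(uv,c['K'],c['dist']).reshape(-1,2)
    return np.c_[n,np.ones(len(n))]
def onplane(c,uv,z):
    r=rays(c,uv)@c['T'][:3,:3].T; o=c['T'][:3,3]
    return o+r*((z-o[2])/r[:,2])[:,None]
def cloud(c):
    h,w=c['d'].shape; u,v=np.meshgrid(np.arange(w),np.arange(h))
    r=rays(c,np.c_[u.ravel(),v.ravel()])*c['d'].reshape(-1,1)
    return (r@c['T'][:3,:3].T+c['T'][:3,3]).reshape(h,w,3)
def tri(c1,u1,c2,u2):
    A=[];b=[]
    for c,u in((c1,u1),(c2,u2)):
        r=(rays(c,[u])@c['T'][:3,:3].T)[0]; r/=np.linalg.norm(r); P=np.eye(3)-np.outer(r,r)
        A.append(P);b.append(P@c['T'][:3,3])
    A=np.vstack(A);b=np.hstack(b); x=np.linalg.lstsq(A,b,rcond=None)[0]
    return x,np.linalg.norm(A@x-b)
E
cat > m.py <<'E'
from h import *
import sys
s=sys.argv[1] if len(sys.argv)>1 else '0'
for n,boxB,boxM in(("top",(200,170,266,236),(335,115,440,240)),("side",(215,155,278,218),(255,255,395,384))):
    c=load(f"{n}{s}.npz");P=cloud(c);hsv=cv2.cvtColor(c['p'],cv2.COLOR_RGB2HSV);H,S,V=cv2.split(hsv)
    x0,y0,x1,y1=boxB; M=np.zeros(H.shape,bool);M[y0:y1,x0:x1]=1
    dk=M&(V<60)
    q=P[dk]; print(n,"dark",dk.sum(),"z hist",np.histogram(q[:,2],np.arange(0,.14,.01))[0])
    t=q[(q[:,2]>.105)&(q[:,2]<.12)]
    if len(t)>5:
        (cx,cy),wh,a=cv2.minAreaRect(t[:,:2].astype(np.float32)*1000); b=cv2.boxPoints(((cx,cy),wh,a))
        e=b[1]-b[0] if np.hypot(*(b[1]-b[0]))>np.hypot(*(b[2]-b[1])) else b[2]-b[1]
        print(" bar top: z",np.median(t[:,2]),"rect",cx,cy,wh,"yaw",np.degrees(np.arctan2(e[1],e[0])),'mean',t.mean(0))
    bl=M&(H>100)&(H<130)&(S>150)&(V>60)
    t=P[bl];t=t[(t[:,2]>.054)&(t[:,2]<.066)]
    (cx,cy),r=cv2.minEnclosingCircle(t[:,:2].astype(np.float32)*1000);print(" drum top",np.median(t[:,2]),cx,cy,r)
    # white caps
    w=M&(S<70)&(V>120)&(P[...,2]>.066)&(P[...,2]<.08)
    if w.sum()>5:
        t=P[w];(cx,cy),r=cv2.minEnclosingCircle(t[:,:2].astype(np.float32)*1000);print(" caps",np.median(t[:,2]),cx,cy,r)
    x0,y0,x1,y1=boxM; M=np.zeros(H.shape,bool);M[y0:y1,x0:x1]=1
    t=M&(P[...,2]>.064)&(P[...,2]<.076);t=P[t]
    print(" mixer",np.median(t[:,2]),cv2.minAreaRect(t[:,:2].astype(np.float32)*1000))
    for nm,mk in(("green",M&(H>40)&(H<90)&(S>100)&(V>30)),("black",M&(V<50))):
        k,L,st,ce=cv2.connectedComponentsWithStats(mk.astype(np.uint8))
        for i in range(1,k):
            if st[i,4]>8: print("  ",nm,st[i,4],ce[i].round(1),onplane(c,[ce[i]],.070)[0].round(4),np.median(P[L==i],0).round(4))
E
python3 m.py
python3 - <<'E'
import cv2
for n,b in(("top",(180,100,445,250)),("side",(180,130,400,384))):
    p=cv2.imread(f"pics/{n}0.png")[b[1]:b[3],b[0]:b[2]];k=min(800/p.shape[1],600/p.shape[0])
    cv2.imwrite(f"pics/{n}0z.png",cv2.resize(p,None,fx=k,fy=k,interpolation=cv2.INTER_CUBIC))
E
```

```text
top dark 206 z hist [  0   0   0   0   0   0   1   0   0   1  23 181   0   0]
 bar top: z 0.1120118833714211 rect 538.447265625 117.36328125 (81.57939910888672, 12.35236930847168) yaw 31.777908 mean [0.5387974  0.11712767 0.11191709]
 drum top 0.059952897727051147 538.77880859375 116.78706359863281 59.7374382019043
 caps 0.07197431672530097 539.537841796875 117.70182800292969 57.9653205871582
 mixer 0.07003117031453032 ((606.8375244140625, -238.9021453857422), (203.2550048828125, 201.60838317871094), 77.98233032226562)
   green 16 [353.1 162.9] [ 0.6239 -0.1585  0.07  ] [ 0.6235 -0.1577  0.0711]
   green 17 [421.5 176.9] [ 0.5896 -0.3186  0.07  ] [ 0.5893 -0.3189  0.0715]
   green 372 [363.5 218.3] [ 0.4978 -0.1782  0.07  ] [ 0.4982 -0.1851  0.0425]
   black 10 [393.4 135.1] [ 0.6876 -0.2561  0.07  ] [ 0.6872 -0.2555  0.0717]
   black 351 [384.8 171.3] [ 0.6038 -0.2317  0.07  ] [ 0.6065 -0.2376  0.0507]
   black 10 [381.7 205.6] [ 0.5256 -0.2212  0.07  ] [ 0.5247 -0.2215  0.0711]
   black 27 [336. 212.] [ 0.5134 -0.1156  0.07  ] [ 0.5166 -0.1227  0.0344]
   black 107 [363.4 215.3] [ 
[... 667 characters left out ...]
green 19 [324.1 271.6] [ 0.6216 -0.1569  0.07  ] [ 0.6215 -0.1565  0.0703]
   green 420 [270.4 306.5] [ 0.4901 -0.1961  0.07  ] [ 0.4951 -0.1846  0.0429]
   green 29 [341.7 348.9] [ 0.5874 -0.3173  0.07  ] [ 0.5873 -0.318   0.0705]
   black 686 [275.5 323. ] [ 0.4881 -0.2313  0.07  ] [ 0.4908 -0.2249  0.041 ]
   black 143 [262. 330.] [ 0.4592 -0.2368  0.07  ] [ 0.4633 -0.2293  0.0367]
   black 52 [346.1 302.7] [ 0.635  -0.2349  0.07  ] [ 0.6423 -0.2274  0.0494]
   black 510 [330.6 313.2] [ 0.5966 -0.2457  0.07  ] [ 0.603  -0.2384  0.0509]
   black 23 [372.7 303.7] [ 0.6845 -0.254   0.07  ] [ 0.6834 -0.2542  0.0706]
   black 28 [290.7 312.3] [ 0.5236 -0.2197  0.07  ] [ 0.5239 -0.2198  0.0715]
```

View pics/top0z.png

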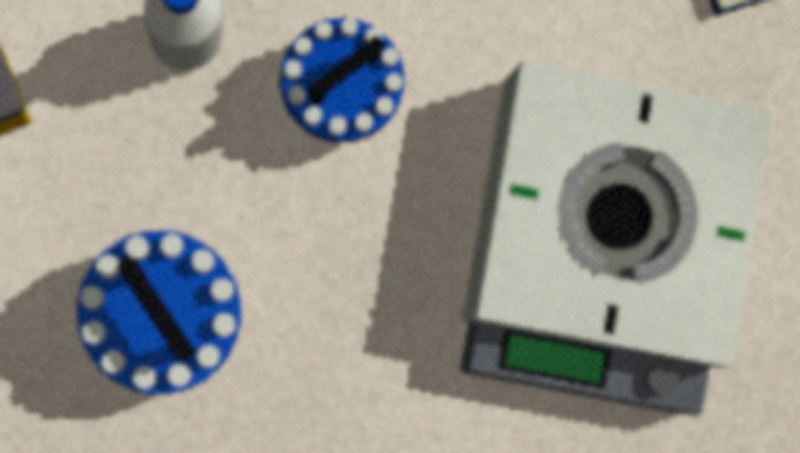

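View pics/side0z.png

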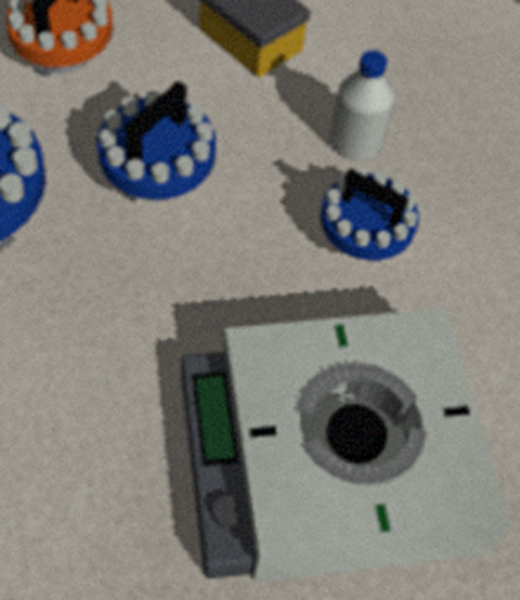

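>>> step_arm --pt "50 -66 10 0 0 0.1 -1" --pt "100 -132 20 0 0 0.2 -1" --pt "150 -198 20 0 0 0.3 -1" --pt "200 -264 20 0 0 0.4 -1" --pt "250 -330 20 0 0 0.5 -1" --pt "300 -396 20 0 0 0.6 -1" --pt "350 -462 10 0 0 0.7 -1" --pt "391 -517 0 0 0 0.785 -1"

```text
clock: 0.9
tool_pos: [0.388, 0.3134, 0.2055]
tcp_rot: [0.68, -0.196, 0.679, 0.196]
ft_force: [0.2, 0.8, -0.6]
width: 1.002
```

>>> step_arm --pt "50 -66 0 0 0 0 -1" --pt "100 -132 0 0 0 0 -1" --pt "149 -197 -13 0 0 0 -1" --pt "149 -197 -13 0 0 0 -1" --pt "149 -197 -13 0 0 0 -1"

```text
clock: 1.4
tool_pos: [0.5369, 0.1161, 0.1922]
tcp_rot: [0.68, -0.195, 0.68, 0.195]
ft_force: [0.2, 0.8, 0.0]
width: 0.999
```

```bash
cat > snap.py <<'E'
import sys
from plant import readout, imaging
import cv2,numpy as np
s=sys.argv[1]
for n in sys.argv[2:] or ("top","side"):
    p,d=imaging.snapshot(n); m=imaging.camera_model(n)
    cv2.imwrite(f"pics/{n}{s}.png",p[:,:,::-1]); np.savez(f"{n}{s}.npz",p=p,d=d,**{k:np.array(v) for k,v in m.items()})
o=readout.observe()
print({k:np.round(o[k],4) for k in("clock","tool_pos","tcp_rot","ft_force","width","qpos")})
from scipy.spatial.transform import Rotation as R
q=o['tcp_rot'];M=R.from_quat([q[1],q[2],q[3],q[0]]).as_matrix();print("jaw yaw",np.degrees(np.arctan2(M[1,1],M[0,1])),"x axis",M[:,0].round(4))
E
python3 snap.py 1
```

```text
{'clock': np.float64(1.5), 'tool_pos': array([0.539 , 0.1106, 0.1917]), 'tcp_rot': array([ 0.6807, -0.1924,  0.6809,  0.1897]), 'ft_force': array([-0.4471, -0.0379, -0.5341]), 'width': np.float64(1.0007), 'qpos': array([-0.4183,  0.2977,  0.1849,  1.8607, -0.06  ,  0.989 ,  1.9097])}
jaw yaw 121.35623657746325 x axis [ 8.0e-04 -3.8e-03 -1.0e+00]
```

View pics/side1.png

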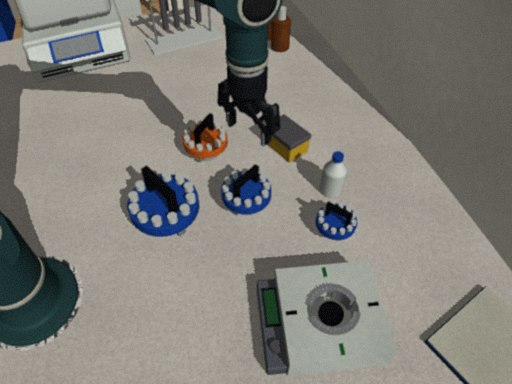

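View pics/top1.png

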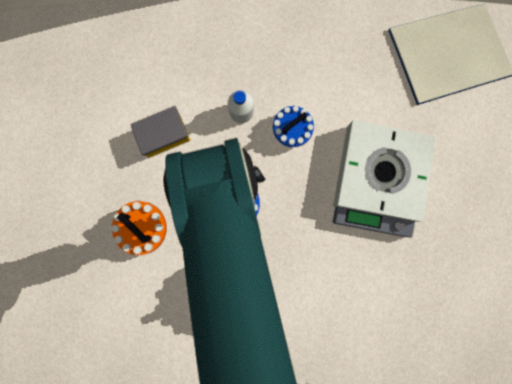

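```bash
python3 snap.py 2
python3 - <<'E'
from h import *
for n in("top","side"):
    c=load(n+"2.npz");Ti=np.linalg.inv(c['T'])
    for p in([.539,.1106,.192],[.537,.116,.112],[.537,.116,.0]):
        print(n,p,cv2.projectPoints(np.array([p]),cv2.Rodrigues(Ti[:3,:3])[0],Ti[:3,3],c['K'],c['dist'])[0].ravel())
E
```

```text
{'clock': np.float64(1.6), 'tool_pos': array([0.5361, 0.117 , 0.1918]), 'tcp_rot': array([ 0.6795, -0.1938,  0.6805,  0.1938]), 'ft_force': array([0.2721, 1.206 , 0.8415]), 'width': np.float64(1.0006), 'qpos': array([-0.4233,  0.2958,  0.1783,  1.8627, -0.0618,  0.9898,  1.9074])}
jaw yaw 121.81184424180614 x axis [-1.4e-03 -4.0e-04 -1.0e+00]
top [0.539, 0.1106, 0.192] [231.8957908  199.35557544]
top [0.537, 0.116, 0.112] [231.38952041 202.53156059]
top [0.537, 0.116, 0.0] [233.95505269 204.94061252]
side [0.539, 0.1106, 0.192] [247.28942776 151.43613971]
side [0.537, 0.116, 0.112] [246.11624886 174.69583636]
side [0.537, 0.116, 0.0] [246.62965862 204.55622701]
```

View pics/side2.png

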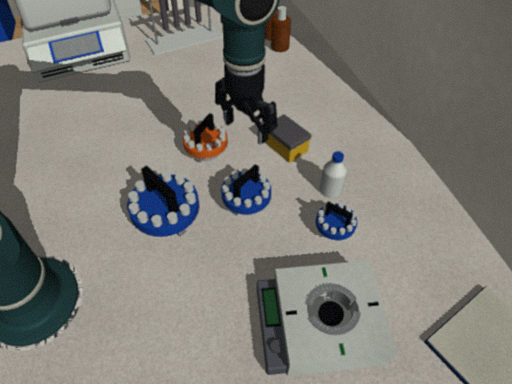

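Run:
```python
from h import *
c=load("side2.npz");P=cloud(c)
p=c['p'][60:215,180:310,::-1];cv2.imwrite("pics/side2z.png",cv2.resize(p,None,fx=4.5,fy=4.5,interpolation=cv2.INTER_CUBIC).clip(0,255))
cv2.imwrite("pics/side2z.png",np.clip(cv2.imread("pics/side2z.png").astype(float)*1.6,0,255).astype(np.uint8))
V=c['p'].max(2)
m=np.zeros(V.shape,bool);m[70:150,205:290]=1
for z in np.arange(.14,.32,.01):
    q=P[m&(P[...,2]>z)&(P[...,2]<z+.01)&(V<70)]
    if len(q):print(round(z,2),len(q),q.min(0).round(3),q.max(0).round(3))
```

```text
0.24 6 [0.506 0.147 0.246] [0.518 0.154 0.25 ]
0.25 50 [0.502 0.065 0.25 ] [0.572 0.157 0.259]
0.26 63 [0.502 0.064 0.26 ] [0.572 0.159 0.27 ]
0.27 66 [0.501 0.063 0.27 ] [0.571 0.155 0.28 ]
0.28 51 [0.498 0.054 0.28 ] [0.563 0.167 0.29 ]
0.29 161 [0.488 0.045 0.29 ] [0.583 0.181 0.3  ]
0.3 165 [0.488 0.047 0.3  ] [0.583 0.182 0.31 ]
0.31 217 [0.489 0.048 0.31 ] [0.583 0.173 0.32 ]
```

View pics/side2z.png

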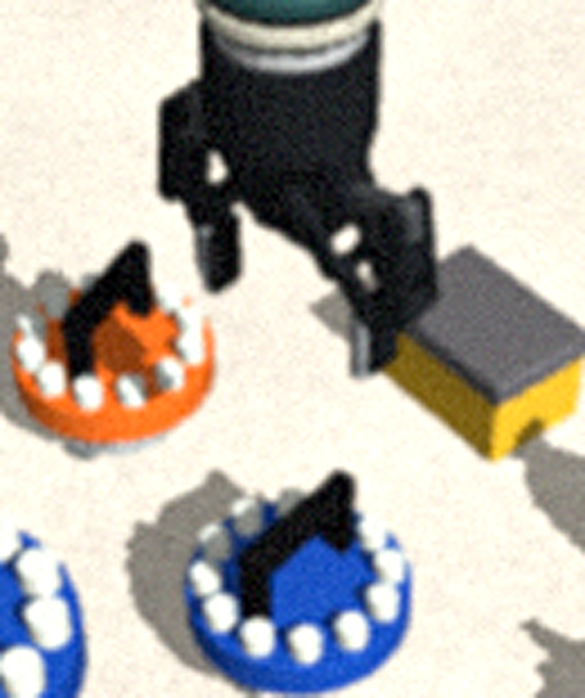

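The fingertips measure at z≈0.246, but the reported TCP implies about 0.205. I'll go down part-way and measure again before trusting either.

>>> step_arm --pt "0 0 -20 0 0 0 -1" --pt "0 0 -40 0 0 0 -1" --pt "0 0 -60 0 0 0 -1" --pt "0 0 -60 0 0 0 -1" --pt "0 0 -60 0 0 0 -1"

```text
clock: 2.1
tool_pos: [0.5355, 0.1195, 0.1327]
tcp_rot: [0.679, -0.195, 0.68, 0.196]
ft_force: [0.2, -0.0, 0.3]
width: 1.0
```

```bash
python3 snap.py 3 side
python3 - <<'E'
from h import *
c=load("side3.npz");P=cloud(c)
p=c['p'][80:225,180:310,::-1];cv2.imwrite("pics/side3z.png",np.clip(cv2.resize(p,None,fx=4,fy=4,interpolation=cv2.INTER_CUBIC)*1.6,0,255).astype(np.uint8))
V=c['p'].max(2)
m=np.zeros(V.shape,bool);m[70:175,205:290]=1
for z in np.arange(.11,.26,.01):
    q=P[m&(P[...,2]>z)&(P[...,2]<z+.01)&(V<70)]
    if len(q):print(round(z,2),len(q),q.min(0).round(3),q.max(0).round(3))
E
```

```text
{'clock': np.float64(2.15), 'tool_pos': array([0.5363, 0.1194, 0.1333]), 'tcp_rot': array([ 0.68  , -0.1952,  0.6792,  0.1955]), 'ft_force': array([ 1.0332,  0.6663, -0.2015]), 'width': np.float64(1.0044), 'qpos': array([-0.4168,  0.3675,  0.1686,  1.9147, -0.0799,  0.8647,  1.9232])}
jaw yaw 122.07531605698429 x axis [ 1.e-03  7.e-04 -1.e+00]
0.11 93 [0.488 0.115 0.11 ] [0.571 0.363 0.116]
0.18 4 [0.502 0.154 0.187] [0.513 0.157 0.19 ]
0.19 34 [0.501 0.07  0.19 ] [0.566 0.164 0.2  ]
0.2 57 [0.501 0.069 0.2  ] [0.567 0.163 0.21 ]
0.21 53 [0.5   0.069 0.21 ] [0.57  0.162 0.22 ]
0.22 43 [0.497 0.069 0.22 ] [0.561 0.171 0.23 ]
0.23 122 [0.486 0.051 0.231] [0.585 0.179 0.24 ]
0.24 156 [0.486 0.053 0.24 ] [0.583 0.182 0.25 ]
0.25 187 [0.488 0.053 0.25 ] [0.583 0.176 0.26 ]
0.26 144 [0.488 0.054 0.26 ] [0.584 0.172 0.27 ]
```

View pics/side3z.png

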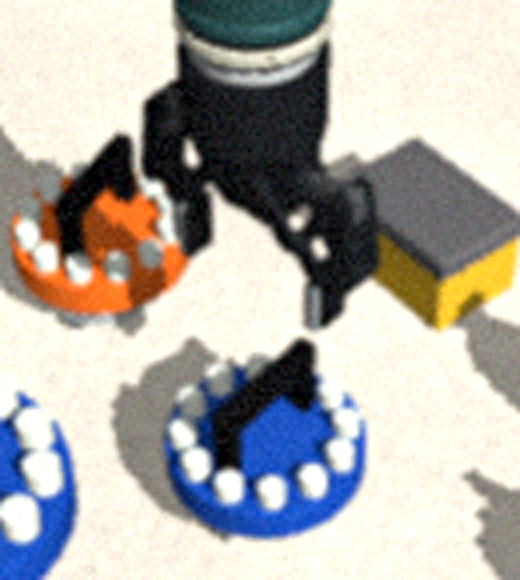

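>>> step_arm --pt "0 0 -20 0 0 0 -1" --pt "0 0 -40 0 0 0 -1" --pt "0 0 -55 0 0 0 -1" --pt "0 0 -55 0 0 0 -1" --pt "0 0 -55 0 0 0 -1"

```text
clock: 2.65
tool_pos: [0.5368, 0.1187, 0.0786]
tcp_rot: [0.68, -0.195, 0.679, 0.195]
ft_force: [0.3, 0.8, 0.5]
width: 1.003
```

```bash
python3 snap.py 4 side
python3 - <<'E'
from h import *
c=load("side4.npz");P=cloud(c)
p=c['p'][80:225,180:310,::-1];cv2.imwrite("pics/side4z.png",np.clip(cv2.resize(p,None,fx=4,fy=4,interpolation=cv2.INTER_CUBIC)*1.6,0,255).astype(np.uint8))
V=c['p'].max(2)
m=np.zeros(V.shape,bool);m[100:185,214:290]=1
for z in np.arange(.10,.22,.01):
    q=P[m&(P[...,2]>z)&(P[...,2]<z+.01)&(V<70)]
    if len(q):print(round(z,2),len(q),q.min(0).round(3),q.max(0).round(3))
E
```

```text
{'clock': np.float64(2.7), 'tool_pos': array([0.5371, 0.1187, 0.0789]), 'tcp_rot': array([ 0.6806, -0.1948,  0.6789,  0.195 ]), 'ft_force': array([ 1.0864, -0.3378,  0.3796]), 'width': np.float64(1.0009), 'qpos': array([-0.4046,  0.4458,  0.1576,  1.9495, -0.0996,  0.7512,  1.9399])}
jaw yaw 121.99764811348662 x axis [ 2.3e-03  8.0e-04 -1.0e+00]
0.1 55 [0.516 0.096 0.1  ] [0.566 0.13  0.11 ]
0.11 136 [0.5   0.093 0.11 ] [0.569 0.142 0.116]
0.13 15 [0.503 0.073 0.134] [0.559 0.16  0.14 ]
0.14 40 [0.502 0.068 0.14 ] [0.569 0.164 0.15 ]
0.15 45 [0.501 0.068 0.15 ] [0.569 0.164 0.16 ]
0.16 51 [0.501 0.069 0.16 ] [0.565 0.163 0.17 ]
0.17 38 [0.497 0.055 0.171] [0.566 0.173 0.18 ]
0.18 143 [0.488 0.051 0.18 ] [0.582 0.182 0.19 ]
0.19 156 [0.489 0.052 0.19 ] [0.582 0.18  0.2  ]
0.2 120 [0.489 0.053 0.2  ] [0.582 0.175 0.21 ]
0.21 145 [0.49  0.054 0.21 ] [0.58  0.173 0.22 ]
```

View pics/side4z.png

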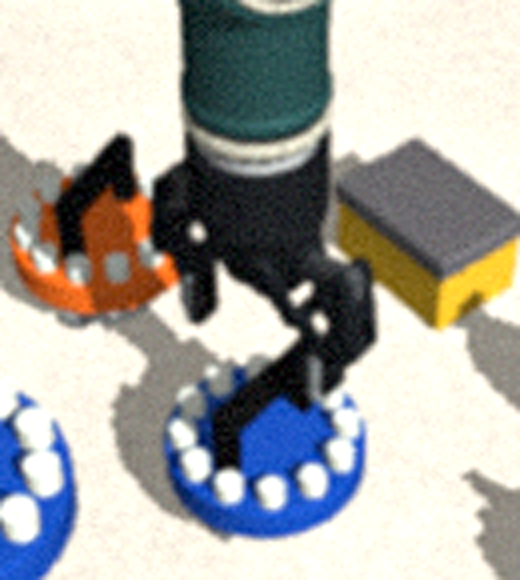

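>>> step_arm --pt "0 0 -15 0 0 0 -1" --pt "0 0 -25 0 0 0 -1" --pt "0 0 -35 0 0 0 -1" --pt "0 0 -35 0 0 0 -1" --pt "0 0 -35 0 0 0 -1"

```text
clock: 3.2
tool_pos: [0.5362, 0.1182, 0.0425]
tcp_rot: [0.68, -0.195, 0.68, 0.195]
ft_force: [0.9, -0.5, 0.1]
width: 1.0
```

```bash
python3 snap.py 5 side
python3 - <<'E'
from h import *
c=load("side5.npz");P=cloud(c)
p=c['p'][80:225,180:310,::-1];cv2.imwrite("pics/side5z.png",np.clip(cv2.resize(p,None,fx=4,fy=4,interpolation=cv2.INTER_CUBIC)*1.6,0,255).astype(np.uint8))
E
```

```text
{'clock': np.float64(3.25), 'tool_pos': array([0.5364, 0.1183, 0.0428]), 'tcp_rot': array([ 0.6799, -0.1948,  0.6796,  0.1948]), 'ft_force': array([-0.4641,  0.0339,  1.7993]), 'width': np.float64(1.0008), 'qpos': array([-0.3955,  0.5025,  0.1476,  1.9662, -0.1129,  0.68  ,  1.9509])}
jaw yaw 121.98039496337266 x axis [ 5.e-04  2.e-04 -1.e+00]
```

View pics/side5z.png

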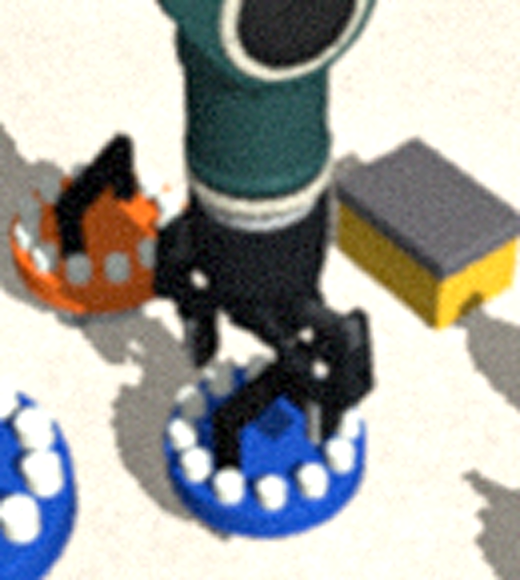

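The fingers straddle the bar and the force reads near zero, so I'm closing.

>>> step_arm --pt "0 0 0 0 0 0 0" --pt "0 0 0 0 0 0 1" --pt "0 0 0 0 0 0 1" --pt "0 0 0 0 0 0 1" --pt "0 0 0 0 0 0 1" --pt "0 0 0 0 0 0 1" --pt "0 0 0 0 0 0 1"

```text
clock: 3.95
tool_pos: [0.5364, 0.1179, 0.0425]
tcp_rot: [0.68, -0.195, 0.68, 0.195]
ft_force: [0.6, -1.3, -0.3]
width: 0.154
```

```bash
python3 snap.py 6 side
python3 - <<'E'
from h import *
c=load("side6.npz");P=cloud(c)
p=c['p'][80:225,180:310,::-1];cv2.imwrite("pics/side6z.png",np.clip(cv2.resize(p,None,fx=4,fy=4,interpolation=cv2.INTER_CUBIC)*1.6,0,255).astype(np.uint8))
E
```

```text
{'clock': np.float64(4.0), 'tool_pos': array([0.5364, 0.1179, 0.0425]), 'tcp_rot': array([ 0.6799, -0.1948,  0.6796,  0.1946]), 'ft_force': array([ 1.4767, -0.9953,  0.3645]), 'width': np.float64(0.1564), 'qpos': array([-0.3953,  0.5028,  0.1479,  1.9666, -0.1127,  0.6795,  1.951 ])}
jaw yaw 121.96181263718707 x axis [ 5.e-04 -2.e-04 -1.e+00]
```

View pics/side6z.png

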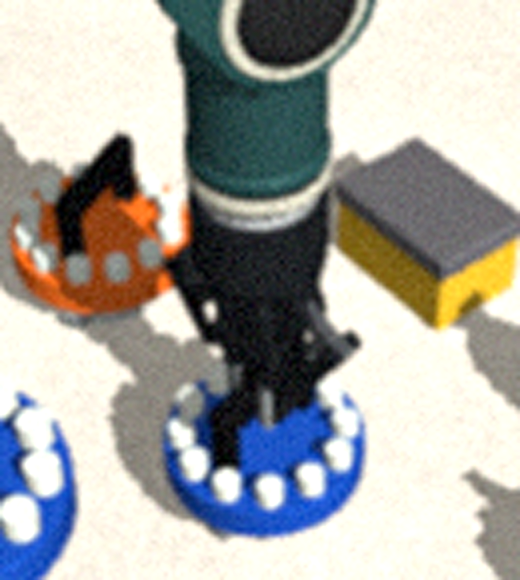

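>>> step_arm --pt "0 0 10 0 0 0 1" --pt "0 0 30 0 0 0 1" --pt "0 0 55 0 0 0 1" --pt "0 0 80 0 0 0 1" --pt "0 0 105 0 0 0 1" --pt "0 0 125 0 0 0 1" --pt "0 0 125 0 0 0 1"

```text
clock: 4.7
tool_pos: [0.5374, 0.1189, 0.1701]
tcp_rot: [0.681, -0.195, 0.678, 0.195]
ft_force: [0.8, 0.4, -4.5]
width: 0.153
```

```bash
python3 snap.py 7 side
```

```text
{'clock': np.float64(4.75), 'tool_pos': array([0.5362, 0.1186, 0.1683]), 'tcp_rot': array([ 0.6803, -0.1947,  0.6791,  0.1951]), 'ft_force': array([-1.4212,  0.3143, -5.8331]), 'width': np.float64(0.1508), 'qpos': array([-0.4234,  0.3222,  0.1766,  1.8866, -0.0698,  0.9369,  1.9149])}
jaw yaw 121.99941942633937 x axis [ 1.5e-03  9.0e-04 -1.0e+00]
```

View pics/side7.png

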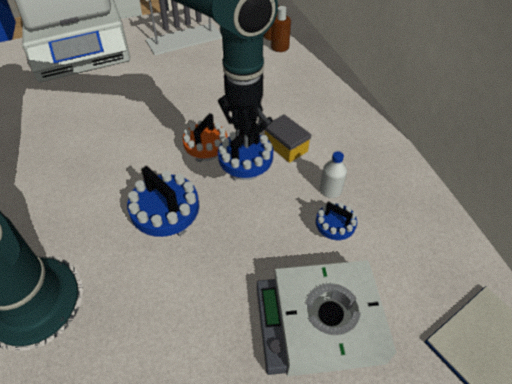

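>>> step_arm --pt "5 -25 5 0 0 -0.06 1" --pt "11 -60 5 0 0 -0.13 1" --pt "19 -98 5 0 0 -0.2 1" --pt "26 -136 5 0 0 -0.28 1" --pt "33 -174 5 0 0 -0.36 1" --pt "40 -210 5 0 0 -0.45 1" --pt "47 -245 5 0 0 -0.53 1" --pt "53 -275 5 0 0 -0.6 1"

```text
clock: 5.55
tool_pos: [0.5875, -0.1593, 0.1704]
tcp_rot: [0.706, 0.017, 0.708, -0.017]
ft_force: [-0.5, -1.0, -6.0]
width: 0.152
```

>>> step_arm --pt "7 -35 0 0 0 -0.07 1" --pt "12 -65 0 0 0 -0.13 1" --pt "15 -79 0 0 0 -0.168 1" --pt "15 -79 0 0 0 -0.168 1" --pt "15 -79 0 0 0 -0.168 1"

```text
clock: 6.05
tool_pos: [0.6033, -0.2345, 0.1709]
tcp_rot: [0.702, 0.074, 0.704, -0.073]
ft_force: [-0.4, 0.2, -5.7]
width: 0.151
```

```bash
python3 snap.py 8
```

```text
{'clock': np.float64(6.15), 'tool_pos': array([ 0.604 , -0.2335,  0.1716]), 'tcp_rot': array([ 0.7028,  0.0738,  0.7038, -0.0725]), 'ft_force': array([ 0.2138,  0.7447, -5.4766]), 'width': np.float64(0.1514), 'qpos': array([ 7.0000e-04,  5.0390e-01,  4.4030e-01,  1.6503e+00, -2.4190e-01,
        1.0435e+00,  1.8794e+00])}
jaw yaw 78.12236847937643 x axis [-0.0013  0.0019 -1.    ]
```

View pics/side8.png

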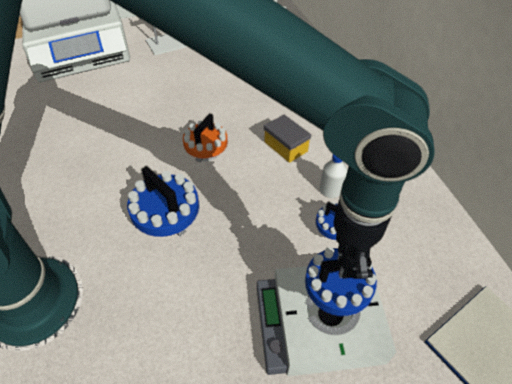

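View pics/top8.png

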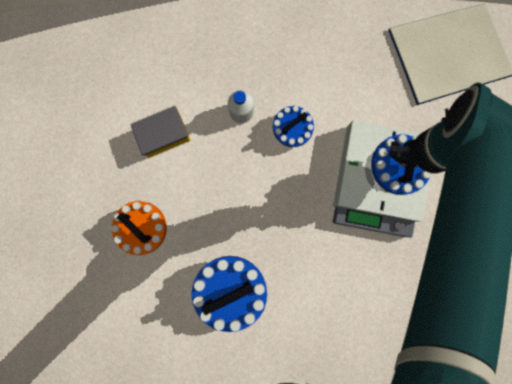

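```bash
cat > car.py <<'E'
from h import *
import sys
from scipy.optimize import least_squares
s=sys.argv[1]
ref={"top":np.array([.6062,-.2384]),"side":np.array([.6040,-.2371])}
for n,(x0,y0,x1,y1) in(("top",(340,115,440,205)),("side",(290,230,395,345))):
    try:c=load(f"{n}{s}.npz")
    except FileNotFoundError: continue
    P=cloud(c);H,S,V=cv2.split(cv2.cvtColor(c['p'],cv2.COLOR_RGB2HSV))
    M=np.zeros(H.shape,bool);M[y0:y1,x0:x1]=1
    bl=M&(H>100)&(H<130)&(S>150)&(V>50)&(P[...,2]>.09)
    q=P[bl]; h,e=np.histogram(q[:,2],np.arange(.09,.25,.002)); zt=e[h.argmax()]+.001
    t=q[abs(q[:,2]-zt)<.004]
    A=np.c_[t[:,:2]-t[:,:2].mean(0),np.ones(len(t))];pl=np.linalg.lstsq(A,t[:,2],rcond=None)[0]
    print(n,"drum top z",np.median(t[:,2]).round(4),len(t),"slopes",pl[:2].round(3))
    # outer edge by angular maximum radius, known radius 62 mm
    w=M&(S<80)&(V>110)&(abs(P[...,2]-zt-.012)<.005)
    k,L,st,ce=cv2.connectedComponentsWithStats(w.astype(np.uint8))
    cc=np.array([np.median(P[L==i],0) for i in range(1,k) if st[i,4]>=8])
    print("  caps",len(cc)," z",cc[:,2].mean().round(4) if len(cc) else "")
    if len(cc)>=4:
        f=lambda p:np.hypot(*(cc[:,:2]-p[:2]).T)-p[2]
        r=least_squares(f,[*t[:,:2].mean(0),.05],loss='soft_l1',f_scale=.002);print("  cap circle",r.x.round(4),"res",np.abs(r.fun).max().round(4)," minus bay",((r.x[:2]-ref[n])*1000).round(1))
    b=cv2.minEnclosingCircle(t[:,:2].astype(np.float32)*1000);print("  enclosing",b,(np.array(b[0])-ref[n]*1000).round(1))
E
python3 car.py 8
python3 - <<'E'
from h import *
c=load("side8.npz");p=c['p'][220:350,270:400,::-1];cv2.imwrite("pics/side8z.png",np.clip(cv2.resize(p,None,fx=4.5,fy=4.5,interpolation=cv2.INTER_CUBIC)*1.6,0,255).astype(np.uint8))
c=load("top8.npz");p=c['p'][100:240,325:455,::-1];cv2.imwrite("pics/top8z.png",np.clip(cv2.resize(p,None,fx=4.2,fy=4.2,interpolation=cv2.INTER_CUBIC)*1.6,0,255).astype(np.uint8))
E
```

```text
top drum top z 0.1883 816 slopes [-0.007 -0.004]
  caps 9  z 0.2001
  cap circle [ 0.6057 -0.2344  0.0503] res 0.0028  minus bay [-0.5  4. ]
  enclosing ((605.3282470703125, -232.94552612304688), 60.865928649902344) [-0.9  5.5]
side drum top z 0.1889 1306 slopes [-0.  0.]
  caps 10  z 0.2005
  cap circle [ 0.6042 -0.2327  0.0511] res 0.0024  minus bay [0.2 4.4]
  enclosing ((601.6065673828125, -234.39584350585938), 60.97484588623047) [-2.4  2.7]
```

View pics/side8z.png

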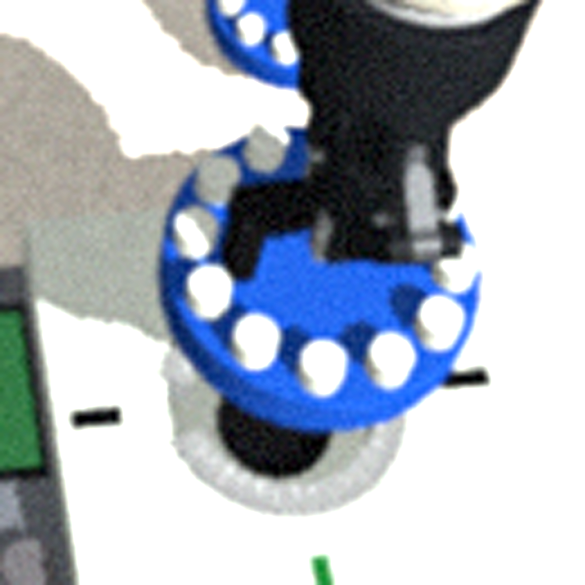

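View pics/top8z.png

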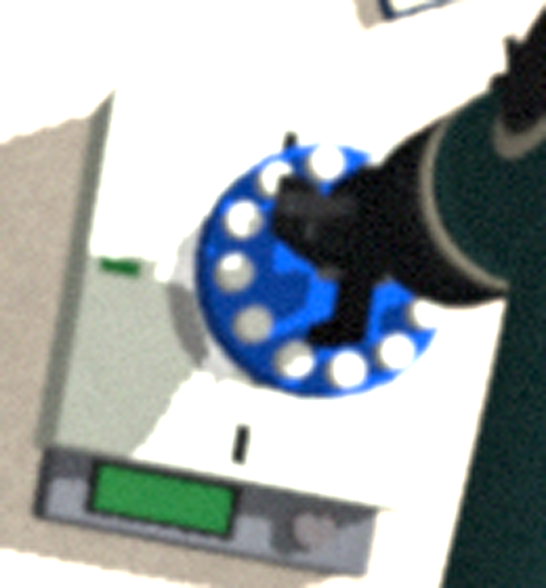

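Run:
```python
from h import *
from scipy.optimize import least_squares
for n,(x0,y0,x1,y1),bay in(("top",(200,170,266,236),(350,140,425,202)),("side",(215,155,278,218),(300,278,362,345))):
    c=load(n+"0.npz");P=cloud(c);H,S,V=cv2.split(cv2.cvtColor(c['p'],cv2.COLOR_RGB2HSV))
    M=np.zeros(H.shape,bool);M[y0:y1,x0:x1]=1
    w=M&(S<80)&(V>110)&(abs(P[...,2]-.072)<.005)
    k,L,st,ce=cv2.connectedComponentsWithStats(w.astype(np.uint8))
    cc=np.array([np.median(P[L==i],0) for i in range(1,k) if st[i,4]>=8])
    f=lambda p:np.hypot(*(cc[:,:2]-p[:2]).T)-p[2]
    r=least_squares(f,[*cc[:,:2].mean(0),.05],loss='soft_l1',f_scale=.002);print(n,len(cc),"cap circle start",r.x.round(4))
    # collar: inner hole = points below 0.066 in bay region, edge of collar at z .072
    M[:]=0;x0,y0,x1,y1=bay;M[y0:y1,x0:x1]=1
    hole=(M&(P[...,2]<.062)&(P[...,2]>.0)).astype(np.uint8)
    q=P[M&(P[...,2]>.0712)&(P[...,2]<.075)]
    print("  collar n",len(q),cv2.minEnclosingCircle(q[:,:2].astype(np.float32)*1000))
    pl=P[M&(V<35)&(abs(P[...,2]-.051)<.004)]
    print("  plunger",len(pl),np.median(pl[:,2]),cv2.minEnclosingCircle(pl[:,:2].astype(np.float32)*1000))
```

```text
top 12 cap circle start [0.5389 0.1177 0.0502]
  collar n 1041 ((607.5760498046875, -240.62762451171875), 109.32833099365234)
  plunger 313 0.05077995989241457 ((605.2807006835938, -238.07052612304688), 24.726261138916016)
side 9 cap circle start [0.5367 0.1185 0.0514]
  collar n 986 ((601.1363525390625, -239.97979736328125), 93.8989028930664)
  plunger 471 0.0510025310756439 ((603.61328125, -237.31787109375), 25.745662689208984)
```

>>> step_arm --pt "0 -1 -10 0 0 0 1" --pt "0.5 -2 -25 0 0 0 1" --pt "0.5 -2.5 -40 0 0 0 1" --pt "0.5 -2.5 -45 0 0 0 1" --pt "0.5 -2.5 -45 0 0 0 1" --pt "0.5 -2.5 -45 0 0 0 1"

```text
clock: 6.75
tool_pos: [0.6048, -0.2385, 0.1274]
tcp_rot: [0.703, 0.074, 0.703, -0.074]
ft_force: [0.1, -0.6, -4.5]
width: 0.156
```

```bash
python3 snap.py 9; python3 car.py 9;  python3 - <<'E'
from h import *
c=load("side9.npz");p=c['p'][230:360,270:400,::-1];cv2.imwrite("pics/side9z.png",np.clip(cv2.resize(p,None,fx=4.5,fy=4.5,interpolation=cv2.INTER_CUBIC)*1.4,0,255).astype(np.uint8))
c=load("top9.npz");p=c['p'][100:240,325:455,::-1];cv2.imwrite("pics/top9z.png",np.clip(cv2.resize(p,None,fx=4.2,fy=4.2,interpolation=cv2.INTER_CUBIC)*1.4,0,255).astype(np.uint8))
E
```

```text
{'clock': np.float64(6.85), 'tool_pos': array([ 0.6051, -0.2386,  0.1281]), 'tcp_rot': array([ 0.7037,  0.074 ,  0.7028, -0.0742]), 'ft_force': array([-0.1103, -0.3961, -5.0547]), 'width': np.float64(0.1536), 'qpos': array([ 0.0191,  0.5544,  0.4254,  1.6796, -0.2677,  0.9642,  1.9025])}
jaw yaw 77.9710312378364 x axis [ 1.2e-03 -4.0e-04 -1.0e+00]
top drum top z 0.1446 734 slopes [ 0.    -0.011]
  caps 9  z 0.1565
  cap circle [ 0.6075 -0.2385  0.0505] res 0.0025  minus bay [ 1.3 -0.1]
  enclosing ((606.120361328125, -237.33282470703125), 60.62229537963867) [-0.1  1.1]
side drum top z 0.1454 1199 slopes [ 0.    -0.003]
  caps 10  z 0.1572
  cap circle [ 0.6059 -0.2379  0.0513] res 0.0019  minus bay [ 1.9 -0.8]
  enclosing ((603.3733520507812, -238.96185302734375), 61.28907775878906) [-0.6 -1.9]
```

View pics/side9z.png

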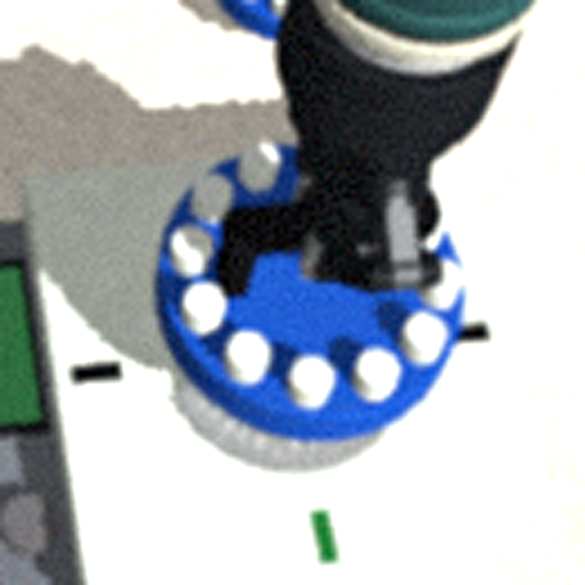

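View pics/top9z.png

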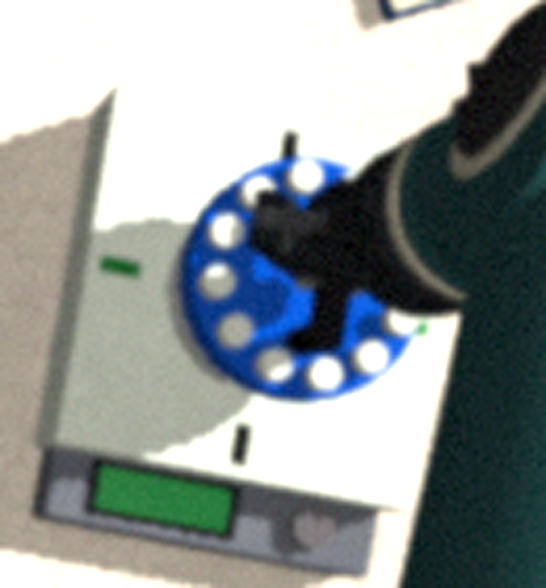

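>>> step_arm --pt "-0.5 1.5 0 0 0 0 1" --pt "-0.5 1.5 -8 0 0 0 1" --pt "-0.5 1.5 -15 0 0 0 1" --pt "-0.5 1.5 -22 0 0 0 1" --pt "-0.5 1.5 -22 0 0 0 1"

```text
clock: 7.35
tool_pos: [0.603, -0.2364, 0.1037]
tcp_rot: [0.702, 0.074, 0.704, -0.074]
ft_force: [-0.2, 0.3, -5.3]
width: 0.156
```

```bash
python3 snap.py 10 ; python3 car.py 10
```

```text
{'clock': np.float64(7.45), 'tool_pos': array([ 0.6039, -0.2368,  0.105 ]), 'tcp_rot': array([ 0.703 ,  0.0741,  0.7035, -0.0741]), 'ft_force': array([ 0.361 ,  1.0085, -5.33  ]), 'width': np.float64(0.1489), 'qpos': array([ 0.0242,  0.5799,  0.4154,  1.6974, -0.2804,  0.9243,  1.9105])}
jaw yaw 77.97207894776858 x axis [-7.e-04  1.e-04 -1.e+00]
top drum top z 0.1211 709 slopes [-0.006 -0.006]
  caps 9  z 0.133
  cap circle [ 0.606  -0.2361  0.0503] res 0.0013  minus bay [-0.2  2.3]
  enclosing ((603.9198608398438, -234.47000122070312), 60.46961212158203) [-2.3  3.9]
side drum top z 0.122 1106 slopes [-0.004 -0.004]
  caps 10  z 0.1338
  cap circle [ 0.6041 -0.2357  0.0511] res 0.0017  minus bay [0.1 1.4]
  enclosing ((601.7136840820312, -237.7637939453125), 60.968265533447266) [-2.3 -0.7]
```

The underside is now at z≈0.062, inside the mouth, with no lateral force. I'll carry on down to the plunger and press.

>>> step_arm --pt "0.5 -0.5 -5 0 0 0 1" --pt "0.5 -0.5 -10 0 0 0 1" --pt "0.5 -0.5 -13 0 0 0 1" --pt "0.5 -0.5 -13 0 0 0 1"

```text
clock: 7.85
tool_pos: [0.6048, -0.2376, 0.0931]
tcp_rot: [0.703, 0.074, 0.703, -0.074]
ft_force: [-1.9, 1.4, 2.6]
width: 0.15
```

>>> step_arm --pt "0 0 -3 0 0 0 1" --pt "0 0 -6 0 0 0 1" --pt "0 0 -9 0 0 0 1" --pt "0 0 -11 0 0 0 1" --pt "0 0 -11 0 0 0 1" --pt "0 0 -11 0 0 0 1"

```text
clock: 8.45
tool_pos: [0.605, -0.2376, 0.0829]
tcp_rot: [0.704, 0.074, 0.703, -0.074]
ft_force: [-4.6, 1.1, 9.7]
width: 0.155
```

```bash
python3 snap.py 11 ; python3 car.py 11;  python3 - <<'E'
from h import *
c=load("side11.npz");p=c['p'][230:360,270:400,::-1];cv2.imwrite("pics/side11z.png",np.clip(cv2.resize(p,None,fx=4.5,fy=4.5,interpolation=cv2.INTER_CUBIC)*1.4,0,255).astype(np.uint8))
E
```

```text
{'clock': np.float64(8.55), 'tool_pos': array([ 0.605 , -0.2376,  0.083 ]), 'tcp_rot': array([ 0.7036,  0.0742,  0.7028, -0.0741]), 'ft_force': array([-4.7242,  0.871 ,  9.8272]), 'width': np.float64(0.1495), 'qpos': array([ 0.0335,  0.608 ,  0.4045,  1.7078, -0.2952,  0.8852,  1.9221])}
jaw yaw 77.96383501316727 x axis [ 0.0012  0.     -1.    ]
top drum top z 0.1004 664 slopes [-0.007 -0.002]
  caps 9  z 0.1124
  cap circle [ 0.6077 -0.2374  0.0502] res 0.0017  minus bay [1.5 1. ]
  enclosing ((605.7446899414062, -235.6785430908203), 60.45561981201172) [-0.5  2.7]
side drum top z 0.1006 1065 slopes [-0.003  0.001]
  caps 10  z 0.1125
  cap circle [ 0.6056 -0.2364  0.0513] res 0.0025  minus bay [1.6 0.7]
  enclosing ((603.2620849609375, -238.04580688476562), 61.296424865722656) [-0.7 -0.9]
```

View pics/side11z.png

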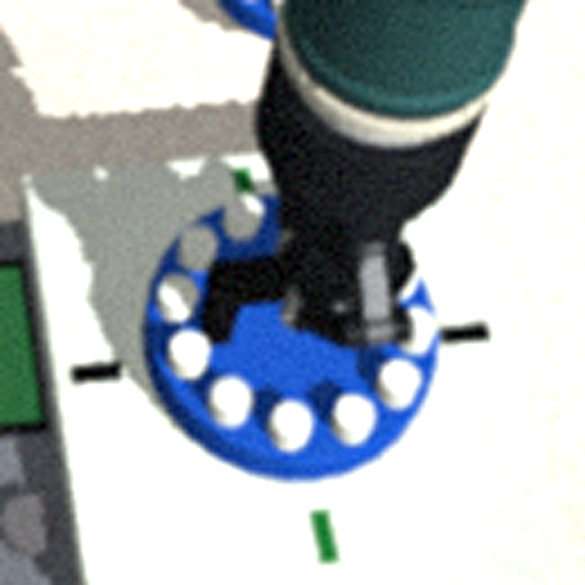

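Drum top at 0.1005 puts the plunger about 10.5 mm down, and the force of about 15 N with weight agrees. A side force of −4.7 N in x calls for a small recentre, then the turn.

>>> step_arm --pt "-1 0 -1 0 0 0 1" --pt "-1.5 0 -1.5 0 0 -0.06 1" --pt "-1.5 0 -1.5 0 0 -0.14 1" --pt "-1.5 0 -1.5 0 0 -0.24 1" --pt "-1.5 0 -1.5 0 0 -0.34 1" --pt "-1.5 0 -1.5 0 0 -0.4 1"

```text
clock: 9.15
tool_pos: [0.6056, -0.2381, 0.0823]
tcp_rot: [0.676, 0.213, 0.672, -0.213]
ft_force: [-1.6, 0.1, 9.9]
width: 0.156
```

```bash
python3 snap.py 12 ; python3 car.py 12
```

```text
{'clock': np.float64(9.25), 'tool_pos': array([ 0.6056, -0.238 ,  0.0822]), 'tcp_rot': array([ 0.6764,  0.2125,  0.6724, -0.2126]), 'ft_force': array([-1.1533, -0.0957,  9.5274]), 'width': np.float64(0.1516), 'qpos': array([-0.0353,  0.6247,  0.5038,  1.7152, -0.3716,  0.8921,  1.5837])}
jaw yaw 55.014324327288506 x axis [ 0.0053 -0.0018 -1.    ]
top drum top z 0.0994 737 slopes [ 0.001 -0.001]
  caps 8  z 0.1116
  cap circle [ 0.6091 -0.2394  0.0513] res 0.0026  minus bay [ 2.9 -1. ]
  enclosing ((606.8726196289062, -236.0843505859375), 60.62049865722656) [0.7 2.3]
side drum top z 0.0998 1114 slopes [0.008 0.009]
  caps 11  z 0.1117
  cap circle [ 0.6048 -0.2374  0.0506] res 0.0015  minus bay [ 0.8 -0.3]
  enclosing ((603.9163818359375, -238.2020721435547), 61.983150482177734) [-0.1 -1.1]
```

>>> step_arm --pt "-0.5 0 0 0 0 -0.1 1" --pt "-0.5 0 0 0 0 -0.2 1" --pt "-0.5 0 0 0 0 -0.3 1" --pt "-0.5 0 0 0 0 -0.4 1" --pt "-0.5 0 0 0 0 -0.5 1" --pt "-0.5 0 0 0 0 -0.6 1" --pt "-0.5 0 0 0 0 -0.6 1"

```text
clock: 9.95
tool_pos: [0.6055, -0.2383, 0.0823]
tcp_rot: [0.584, 0.403, 0.579, -0.402]
ft_force: [1.1, 0.5, 9.0]
width: 0.154
```

```bash
python3 snap.py 13 ; python3 car.py 13;  python3 - <<'E'
from h import *
c=load("side13.npz");p=c['p'][230:360,270:400,::-1];cv2.imwrite("pics/side13z.png",np.clip(cv2.resize(p,None,fx=4.5,fy=4.5,interpolation=cv2.INTER_CUBIC)*1.4,0,255).astype(np.uint8))
E
```

```text
{'clock': np.float64(10.05), 'tool_pos': array([ 0.6055, -0.2383,  0.0824]), 'tcp_rot': array([ 0.5838,  0.4028,  0.5794, -0.4016]), 'ft_force': array([-0.3028, -0.0579,  9.5072]), 'width': np.float64(0.1547), 'qpos': array([-0.1337,  0.6596,  0.652 ,  1.7228, -0.487 ,  0.9197,  1.0779])}
jaw yaw 20.67447709366385 x axis [ 0.0062 -0.0022 -1.    ]
top drum top z 0.0996 751 slopes [-0.    -0.006]
  caps 7  z 0.1116
  cap circle [ 0.6071 -0.2389  0.0501] res 0.001  minus bay [ 0.9 -0.5]
  enclosing ((605.935302734375, -235.74880981445312), 59.87639617919922) [-0.3  2.7]
side drum top z 0.0999 1087 slopes [0.    0.006]
  caps 9  z 0.1116
  cap circle [ 0.6038 -0.2372  0.0506] res 0.0017  minus bay [-0.2 -0.1]
  enclosing ((603.779296875, -238.80154418945312), 61.802825927734375) [-0.2 -1.7]
```

View pics/side13z.png

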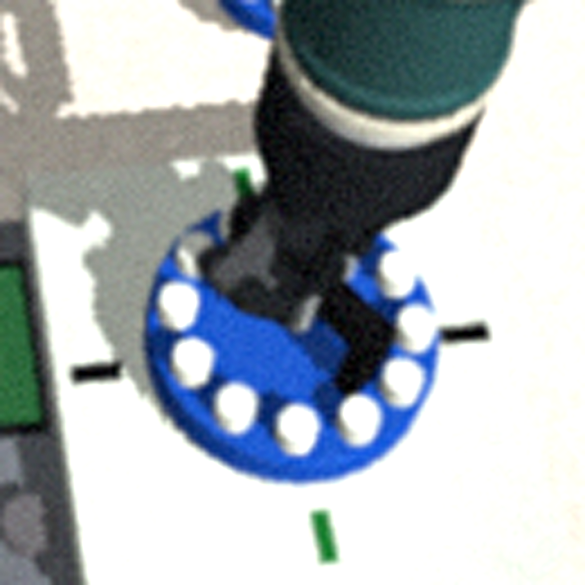

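>>> step_arm --pt "0 0 0 0 0 -0.1 1" --pt "0 0 0 0 0 -0.2 1" --pt "0 0 0 0 0 -0.3 1" --pt "0 0 0 0 0 -0.4 1" --pt "0 0 0 0 0 -0.5 1" --pt "0 0 0 0 0 -0.57 1" --pt "0 0 0 0 0 -0.57 1"

```text
clock: 10.75
tool_pos: [0.6054, -0.2385, 0.0822]
tcp_rot: [0.447, 0.551, 0.443, -0.549]
ft_force: [0.6, 0.1, 9.0]
width: 0.154
```

```bash
python3 snap.py 14 ; python3 car.py 14;  python3 - <<'E'
from h import *
c=load("side14.npz");p=c['p'][230:360,270:400,::-1];cv2.imwrite("pics/side14z.png",np.clip(cv2.resize(p,None,fx=4.5,fy=4.5,interpolation=cv2.INTER_CUBIC)*1.4,0,255).astype(np.uint8))
E
```

```text
{'clock': np.float64(10.85), 'tool_pos': array([ 0.6055, -0.2385,  0.0823]), 'tcp_rot': array([ 0.4473,  0.5504,  0.4431, -0.5483]), 'ft_force': array([-0.4962,  0.6781,  9.9787]), 'width': np.float64(0.1569), 'qpos': array([-0.2202,  0.7057,  0.7905,  1.7284, -0.5986,  0.9582,  0.597 ])}
jaw yaw -11.955904231065109 x axis [ 0.006  -0.0026 -1.    ]
top drum top z 0.0996 681 slopes [ 0.004 -0.004]
  caps 6  z 0.1116
  cap circle [ 0.6064 -0.2374  0.049 ] res 0.0001  minus bay [0.2 1. ]
  enclosing ((606.9266357421875, -233.36459350585938), 60.13746643066406) [0.7 5. ]
side drum top z 0.0998 1133 slopes [0.003 0.009]
  caps 9  z 0.1116
  cap circle [ 0.6027 -0.2383  0.05  ] res 0.0013  minus bay [-1.3 -1.2]
  enclosing ((602.4581298828125, -239.664306640625), 61.357666015625) [-1.5 -2.6]
```

View pics/side14z.png

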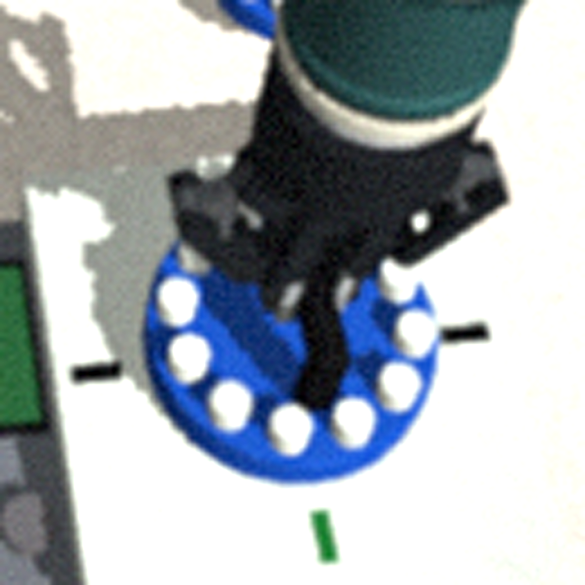

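The bar is in line with the green marks. Now I'll ease up under grip before opening.

>>> step_arm --pt "0 0 3 0 0 0 1" --pt "0 0 6 0 0 0 1" --pt "0 0 8 0 0 0 1" --pt "0 0 9 0 0 0 1" --pt "0 0 9 0 0 0 1"

```text
clock: 11.35
tool_pos: [0.6051, -0.2383, 0.0905]
tcp_rot: [0.447, 0.55, 0.443, -0.548]
ft_force: [3.7, -1.7, 4.2]
width: 0.154
```

```bash
python3 snap.py 15 ; python3 car.py 15
```

```text
{'clock': np.float64(11.45), 'tool_pos': array([ 0.6049, -0.2383,  0.0901]), 'tcp_rot': array([ 0.4469,  0.5502,  0.4434, -0.5486]), 'ft_force': array([ 4.2144, -1.4289,  4.3816]), 'width': np.float64(0.1542), 'qpos': array([-0.2253,  0.6961,  0.7977,  1.7249, -0.5896,  0.971 ,  0.5905])}
jaw yaw -11.966526931533815 x axis [ 0.0049 -0.0024 -1.    ]
top drum top z 0.1077 700 slopes [ 0.002 -0.007]
  caps 6  z 0.1197
  cap circle [ 0.6058 -0.239   0.0501] res 0.0003  minus bay [-0.4 -0.6]
  enclosing ((605.8746948242188, -236.1487579345703), 60.036537170410156) [-0.3  2.3]
side drum top z 0.1078 1151 slopes [0.006 0.006]
  caps 9  z 0.1195
  cap circle [ 0.6028 -0.2385  0.0497] res 0.0011  minus bay [-1.2 -1.4]
  enclosing ((603.112060546875, -239.12445068359375), 61.74302673339844) [-0.9 -2. ]
```

>>> step_arm --pt "0 0 0 0 0 0 0.4" --pt "0 0 0 0 0 0 0" --pt "0 0 0 0 0 0 -0.6" --pt "0 0 0 0 0 0 -1" --pt "0 0 0 0 0 0 -1" --pt "0 0 0 0 0 0 -1"

```text
clock: 12.05
tool_pos: [0.6024, -0.2372, 0.0888]
tcp_rot: [-0.445, -0.549, -0.445, 0.55]
ft_force: [-0.4, 0.1, 0.0]
width: 0.997
```

>>> step_arm --pt "0 0 15 0 0 0 -1" --pt "0 0 40 0 0 0 -1" --pt "0 0 75 0 0 0 -1" --pt "0 0 110 0 0 0 -1" --pt "-40 0 140 0 0 0 -1" --pt "-80 0 150 0 0 0 -1" --pt "-120 20 150 0 0 0 -1" --pt "-120 20 150 0 0 0 -1"

```text
clock: 12.85
tool_pos: [0.4774, -0.2155, 0.2391]
tcp_rot: [0.442, 0.551, 0.447, -0.549]
ft_force: [0.4, 0.1, -0.2]
width: 1.003
```

```bash
python3 snap.py 16 ; python3 car.py 16;  python3 - <<'E'
from h import *
for n in("top","side"):
    c=load(n+"16.npz");P=cloud(c);V=c['p'].max(2)
    M=np.zeros(V.shape,bool)
    x0,y0,x1,y1=(345,130,430,210) if n=="top" else (290,230,380,345)
    M[y0:y1,x0:x1]=1;t=P[M&(V<60)&(abs(P[...,2]-.16)<.006)]
    (cx,cy),wh,a=cv2.minAreaRect(t[:,:2].astype(np.float32)*1000);print(n,len(t),np.median(t[:,2]),cx,cy,wh,a)
E
```

```text
{'clock': np.float64(12.95), 'tool_pos': array([ 0.4829, -0.2167,  0.2402]), 'tcp_rot': array([ 0.4454,  0.5505,  0.4451, -0.5481]), 'ft_force': array([ 0.838 , -0.0813,  0.4017]), 'width': np.float64(0.9965), 'qpos': array([-0.4729,  0.2984,  1.0189,  1.8926, -0.2875,  1.1045,  0.449 ])}
jaw yaw -11.944866162352454 x axis [ 0.0029  0.0019 -1.    ]
top drum top z 0.1088 1144 slopes [-0.001 -0.001]
  caps 12  z 0.1207
  cap circle [ 0.6062 -0.2387  0.0498] res 0.0021  minus bay [ 0.  -0.3]
  enclosing ((606.3914794921875, -236.99148559570312), 60.661109924316406) [0.2 1.4]
side drum top z 0.1089 1463 slopes [0.    0.007]
  caps 11  z 0.1208
  cap circle [ 0.6034 -0.2383  0.05  ] res 0.0002  minus bay [-0.6 -1.2]
  enclosing ((603.34033203125, -238.73927307128906), 61.822509765625) [-0.7 -1.6]
top 244 0.16034451392057247 605.1697387695312 -237.27723693847656 (81.02792358398438, 13.204655647277832) 78.47500610351562
side 323 0.16050864948090915 602.63720703125 -238.9103546142578 (82.06732940673828, 13.448511123657227) 77.43509674072266
```

View pics/side16.png

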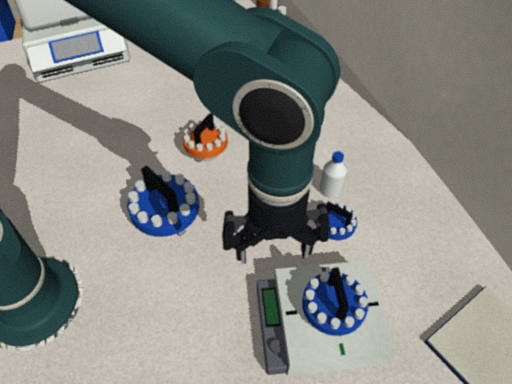

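View pics/top16.png

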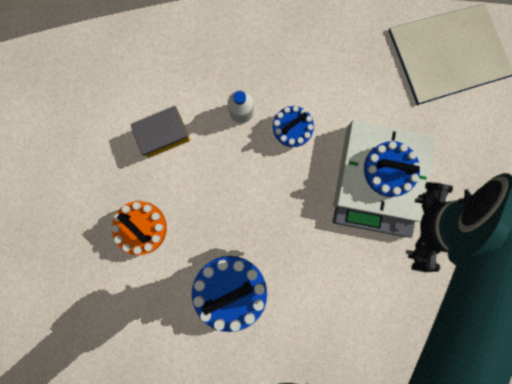

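The bar centre is at z=0.1504, 80.4 mm above the mouth. Its yaw is 78°, along the green line, it is centred within 2 mm and level, and the other objects look unmoved.

```bash
python3 -c "
from plant import sign_off
print(sign_off())"
```

```text
the job is handed in; nothing more can be done
None
```

The blue middle-sized carousel is locked in the mixer bay, and I handed the job in at about 13 s of the 51 s allowed; sign-off reports no verdict. I lifted it by its handle, lowered it into the bay with the handle along the black marks and pressed the plunger about 10.5–11.5 mm. I then turned it 90° clockwise, eased it up, opened the fingers and backed away.

**Last checks, both cameras:**

| Check | Measured | Required |
|---|---|---|
| Bar centre above the bay mouth | 80.4 mm | 77–86 mm |
| Distance from the bay axis | 1–2.5 mm | under 10 mm |
| Handle to the green marks' line | within about 1° | within 0.2 rad |
| Tilt | under 0.01 rad | under 0.08 rad |

- **Plunger:** the drum height puts it about 2 mm down, which matches the locked state.
- **Other objects:** the orange carousel, bottle and tip box look unmoved by eye in the final pictures. I did not measure them.

**What disagreed:**
- **Tool height:** the reported tool height was about 41 mm below where the cameras showed the fingers. I set the grasp height from the images, and the grasp and the 15 N spring force then agreed with the cameras.
- **Camera offset:** the two cameras differ by 2–3 mm, so I worked relative to the bay within each view.
- **Side force while pressing:** there was a push of about 5 N in x, which mostly went away after I shifted 1.5 mm.

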